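Line up the carved owls by height

ROBOT

A 6-joint arm with a two-finger parallel gripper is mounted at the origin on the work surface. World frame = base frame: x ahead of the robot, y to its left, z up, the work surface at z = 0. Lengths are in m, angles in rad, forces in N, time in s.
With the tool pointing down it reaches from about 0.3 to 0.875 m from the base axis. Payload 4.2 kg.
Tool frame: the origin (TCP) lies at the very end of the fingers, on their centre line; the grasp point (between the pads) lies 19 mm behind it (tcp_to_grasp is the distance from the TCP to the grasp point, in m); z points along the fingers, y is the direction in which the jaws open and shut (so a half turn about z gives the same grasp; the last joint's range is limited). The gripper opens to 85 mm and grips with 20 to 120 N. Pads are 22 mm wide; open, the fingers measure 114 mm over their backs; the gripper's body (76 mm by 85 mm) begins 54 mm behind the grasp point. The pads swing forward as they close: fully open they stand 13 mm farther back than shut.
Start: joints at [-1.133, 0.32, 1.565, -0, 1.257, -0.02], TCP at [0.254, -0.516, 0.231] pointing down, gripper open.
Joint ranges: [-3.11, 3.11], [-0.84, 2.01], [0.21, 2.61], [-1.34, 4.49], [0.05, 2.63], [-2.56, 2.56]. Speed limits (rad/s): [2.57, 2.57, 3.14, 3.14, 3.14, 3.14].

INTERFACE

Orientations are given as a unit quaternion [w, x, y, z].
In Python, from cell import observe, read_camera, camera_info, finish_job, cut_out, tip_of, tcp_to_grasp gives the robot as it stands.
- The arm moves only by the tool move_arm, never from a script. Its argument "steps" is a list of rows, each a list of 3 entries, a list of its own where there are three numbers: the shift along the tool's x, y, z in m, then the turn about the tool's z in degrees, then the opening, from -1 (shut) to 1 (fully open). A call has 1 to 8 rows; each row shifts and turns the commanded pose from where the row before left it, along the tool's axes as they then stand; what a row does not reach is not made up. A row lasts 1/10 s, in which the tool goes at most 50 mm and 8.59 degrees, less where a joint would pass 70% of its speed; a pose out of reach is approached as far as the arm can. A call is refused whole if a number of a shift passes 0.05 or a number of a turn 8.59, either way. A call with a gripper value outside its range is refused whole. The fingers move at their own pace and stop on an object; "squeeze" is the grip in N (left out, the last holds). Time passes only in rows, so rows that do not move let the fingers close. It gives the time, the measured TCP pose, the force and the opening at its end, in the units of the state.
- observe(): the state, without advancing time (a new reading comes with each control period).
- read_camera(name): name is "scene" or "top"; returns the picture (384x512x3 uint8, red, green, blue); there is no depth.
- camera_info(name): a dict with "fx", "fy", "cx", "cy" (pixels), "T" (4x4, takes a point from camera to world coordinates). Camera axes: x right, y down, z forward; pixel columns grow to the right and rows downward; lengths in m; the calibration is good to about 2 mm. A picture is of the moment at which its call begins. camera_info takes no time and is no camera call.
- finish_job(): hands the job in, once; it reports no verdict.
Trained networks look in the newest picture that a camera, given by its name, has taken for a name from the list of things; names that differ only in an ending like _2 or _b are one class to them, and where a whole thing is asked for, a point or a joint stands for the part that bears it (a point fixed in the world has none). Each returns a list of dicts, best first, with "conf" (0 to 1); they miss things now and then, are a little off and sometimes report something else, mostly with a low value. They report only what shows in the picture. A call takes as long as a camera call. They do not tell look-alikes from the thing itself.
- cut_out(camera, label): "mask" (384x512 bool, what is visible of it) and "rect" ([left, top, right, bottom] in pixels, round what is visible of it).
- tip_of(camera, label): "centre" ([column, row] in pixels: a listed point, or the origin of a listed thing).
The state is a dict: "time_s": time; "qpos": joint angles; "joint_velocities": joint speeds; "joint_efforts": joint torques, N m; "tool_pos": TCP position; "eef_rot": TCP orientation; "ft_force": force on the tool from outside, world axes, zero at the start; "moment": the same for the moment, N m; "gripper_width": finger opening in m.
Only numpy, scipy, OpenCV 4.12 (cv2) and the standard library are available. Lean on these libraries where they do the work, as an engineer would, in place of code of your own. Each camera call takes 0.05 s, during which the arm holds its last target. There are 200 camera calls.

TASK

Set the four carved owls out for display, one standing centred on each round plinth of the board, in order of height: the tallest on the plinth next to the square end block, then going down to the shortest on the plinth next to the wax tin. Do not knock any owl over, and leave the tin where it is.

Things in the scene. Friction and masses are not known exactly. Their poses are not given: they have to be found in the camera images.
- owl_smallest: carved light-wood owl, the shortest of four: 50 mm tall to the ear tips, round body 32 mm in diameter with straight sides from 8 to 30 mm height, above that a slightly narrower head; flat foot 28 mm across; about 18 g. Origin: centre of the underside; z up when it stands; beak and eyes face its -x. Stands loose on the bench at the start; which way it faces does not matter.
- owl_second: carved light-wood owl, the second shortest of four: 64 mm tall to the ear tips, round body 38 mm in diameter with straight sides from 10 to 38 mm height, above that a slightly narrower head; flat foot 33 mm across; about 30 g. Origin: centre of the underside; z up when it stands; beak and eyes face its -x. Stands loose on the bench at the start; which way it faces does not matter.
- owl_third: carved light-wood owl, the third shortest (second tallest) of four: 78 mm tall to the ear tips, round body 44 mm in diameter with straight sides from 12 to 47 mm height, above that a slightly narrower head; flat foot 38 mm across; about 48 g. Origin: centre of the underside; z up when it stands; beak and eyes face its -x. Stands loose on the bench at the start; which way it faces does not matter.
- owl_tallest: carved light-wood owl, the tallest of four: 92 mm tall to the ear tips, round body 50 mm in diameter with straight sides from 15 to 55 mm height, above that a slightly narrower head; flat foot 43 mm across; about 72 g. Origin: centre of the underside; z up when it stands; beak and eyes face its -x. Stands loose on the bench at the start; which way it faces does not matter.
- plinth_a: one of four equal round dark-wood plinths fixed in a straight row, 90 mm apart, on a low board (8 mm thick, 100 mm wide, 540 mm long): disc 66 mm in diameter, 5 mm thick, flat top 13 mm above the bench. Origin: centre of its underside, 8 mm above the bench, so the top is 5 mm above the origin. Its local y runs along the row. The letter says nothing about its place in the row.
- plinth_b: one of four equal round dark-wood plinths fixed in a straight row, 90 mm apart, on a low board (8 mm thick, 100 mm wide, 540 mm long): disc 66 mm in diameter, 5 mm thick, flat top 13 mm above the bench. Origin: centre of its underside, 8 mm above the bench, so the top is 5 mm above the origin. Its local y runs along the row. The letter says nothing about its place in the row.
- plinth_c: one of four equal round dark-wood plinths fixed in a straight row, 90 mm apart, on a low board (8 mm thick, 100 mm wide, 540 mm long): disc 66 mm in diameter, 5 mm thick, flat top 13 mm above the bench. Origin: centre of its underside, 8 mm above the bench, so the top is 5 mm above the origin. Its local y runs along the row. The letter says nothing about its place in the row.
- plinth_d: one of four equal round dark-wood plinths fixed in a straight row, 90 mm apart, on a low board (8 mm thick, 100 mm wide, 540 mm long): disc 66 mm in diameter, 5 mm thick, flat top 13 mm above the bench. Origin: centre of its underside, 8 mm above the bench, so the top is 5 mm above the origin. Its local y runs along the row. The letter says nothing about its place in the row.
- end_block: square dark-wood end block, 44 x 44 mm and 40 mm high, fixed on the board at one end of the row of plinths (either end), in line with it, its centre 90 mm from the centre of the nearest plinth. Origin: centre of its underside, 8 mm above the bench.
- wax_tin: round metal wax tin, 57 mm in diameter, 35 mm high, 150 g, standing loose on the board at the other end of the row, 90 mm from the nearest plinth's centre; to be left where it is. Origin: centre of its underside.
Things that resemble listed ones, but are neither listed nor needed, are in the scene too. Leave any turquoise look-alike of the owl_smallest alone.

How it is judged:
At the end, for the whole second after the job is handed in: Each owl stands upright (within 0.12 rad) and still on a plinth, its centre within 13 mm of the plinth's centre, the heights falling along the row from the square end block (tallest) to the wax tin (shortest) ((horizontal distance between owl_smallest and plinth_a below 0.013 m or horizontal distance between owl_smallest and plinth_b below 0.013 m or horizontal distance between owl_smallest and plinth_c below 0.013 m or horizontal distance between owl_smallest and plinth_d below 0.013 m) and horizontal distance between owl_smallest and end_block above 0.315 m and height (world z) of owl_smallest between 0.01 and 0.017 m and angle between each of owl_smallest, owl_second, owl_third, owl_tallest's own z axis and vertical below 0.12 rad and linear speed of each of owl_smallest, owl_second, owl_third, owl_tallest below 0.02 m/s and angular speed of each of owl_smallest, owl_second, owl_third, owl_tallest below 0.2 rad/s and (horizontal distance between owl_second and plinth_a below 0.013 m or horizontal distance between owl_second and plinth_b below 0.013 m or horizontal distance between owl_second and plinth_c below 0.013 m or horizontal distance between owl_second and plinth_d below 0.013 m) and horizontal distance between owl_second and end_block between 0.225 and 0.315 m and height (world z) of owl_second between 0.01 and 0.017 m and (horizontal distance between owl_third and plinth_a below 0.013 m or horizontal distance between owl_third and plinth_b below 0.013 m or horizontal distance between owl_third and plinth_c below 0.013 m or horizontal distance between owl_third and plinth_d below 0.013 m) and horizontal distance between owl_third and end_block between 0.135 and 0.225 m and height (world z) of owl_third between 0.01 and 0.017 m and (horizontal distance between owl_tallest and plinth_a below 0.013 m or horizontal distance between owl_tallest and plinth_b below 0.013 m or horizontal distance between owl_tallest and plinth_c below 0.013 m or horizontal distance between owl_tallest and plinth_d below 0.013 m) and horizontal distance between owl_tallest and end_block below 0.135 m and height (world z) of owl_tallest between 0.01 and 0.017 m); the robot touches nothing.
It fails at once if an owl is knocked over (leans more than 0.8 rad) (angle between any of owl_smallest, owl_second, owl_third, owl_tallest's own z axis and vertical above 0.8 rad).
It fails at once if the wax tin is moved more than 20 mm (distance of wax_tin from where it was at the start of the episode above 0.02 m).
It also fails if it takes over 125 s, if anything falls off the work surface, if the arm or the gripper's body presses on something with over 40 N, if the wrist force passes 120 N, or if a joint passes its speed limit or range.

## Working session

There is one attempt and no reset: what is moved stays moved. The work goes in short steps, Python scripts to look and compute and a tool call to move; the robot and the scene stay as the last step left them, time stands still between calls to the robot, and variables do not carry over. Pictures are saved under pics/ and viewed, about 12 in all and at most 16, crops included, and the job is handed in when it is done.

Besides the shell and the picture viewer there is one more tool, called after "Call:" by a JSON object that holds its "op" and its "data". move_arm: Moves the arm, as the interface text tells. Its arguments: {"type":"object","properties":{"steps":{"type":"array"},"squeeze":{"type":"number"}},"required":["steps"]}

```bash
mkdir -p pics; cat > h.py <<'E'
import numpy as np, cv2
from cell import *
def ray(cam,uv,z):
    i=camera_info(cam);T=np.array(i["T"]);d=T[:3,:3]@np.array([(uv[0]-i["cx"])/i["fx"],(uv[1]-i["cy"])/i["fy"],1.])
    o=T[:3,3];return o+d*(z-o[2])/d[2]
def proj(cam,p):
    i=camera_info(cam);T=np.array(i["T"]);q=T[:3,:3].T@(np.array(p)-T[:3,3])
    return np.array([i["fx"]*q[0]/q[2]+i["cx"],i["fy"]*q[1]/q[2]+i["cy"]])
def save(im,n,s=1):
    cv2.imwrite("pics/"+n,cv2.resize(im,None,fx=s,fy=s,interpolation=cv2.INTER_CUBIC)[:,:,::-1])
E
python3 - <<'E'
from h import *
np.set_printoptions(precision=3,suppress=True)
a=read_camera("top");b=read_camera("scene");save(a,"top0.png",1.5);save(b,"scene0.png",1.5)
for c in("top","scene"):
    T=np.array(camera_info(c)["T"]);print(c,T[:3,3],T[:3,2])
    for l,z in[("owl_smallest",0),("owl_second",0),("owl_third",0),("owl_tallest",0),("plinth_a",.008),("end_block",.008),("wax_tin",.008)]:
        for d in tip_of(c,l):
            print(l,round(d["conf"],2),np.array(d["centre"]),ray(c,d["centre"],z)[:2])
s=observe();print(s["time_s"],s["tool_pos"],s["eef_rot"],s["gripper_width"])
E
```

```text
top [0.404 0.033 0.819] [ 0.103  0.012 -0.995]
owl_smallest 0.76 [186.2 219.3] [0.433 0.187]
owl_smallest 0.68 [154.9 277.9] [0.31  0.248]
owl_second 0.76 [364.  211.1] [ 0.455 -0.187]
owl_second 0.45 [184.4 215.9] [0.44  0.191]
owl_third 0.92 [307.1 208.6] [ 0.459 -0.068]
owl_third 0.44 [146.2 121.8] [0.642 0.28 ]
owl_tallest 0.71 [240.5 224.2] [0.424 0.072]
plinth_a 0.67 [231.4 132. ] [0.62  0.095]
plinth_a 0.64 [273.5 139.8] [0.604 0.005]
plinth_a 0.6 [188.6 128.7] [0.626 0.186]
plinth_a 0.58 [315.  145.8] [ 0.592 -0.083]
end_block 0.77 [148.1 118.7] [0.647 0.274]
wax_tin 0.61 [357.6 153. ] [ 0.578 -0.173]
scene [1.043 0.538 0.55 ] [-0.618 -0.577 -0.534]
owl_smallest 0.82 [329.1 235.7] [0.442 0.191]
owl_smallest 0.66 [379.7 220.7] [0.305 0.247]
owl_second 0.61 [216.8 182.9] [ 0.473 -0.176]
owl_third 0.95 [243.8 193.3] [ 0.456 -0.082]
owl_tallest 0.83 [294.3 210.2] [0.42  0.068]
plinth_a 0.87 [272.6 276.2] [0.637 0.189]
plinth_a 0.83 [243.4 249.5] [0.622 0.09 ]
plinth_a 0.79 [224.7 230.3] [0.607 0.011]
plinth_a 0.63 [202.9 209.6] [ 0.59  -0.091]
end_block 0.6 [301.5 300.8] [0.645 0.27 ]
end_block 0.58 [244.4 248.8] [0.619 0.09 ]
wax_tin 0.78 [185.6 194.1] [ 0.578 -0.18 ]
0.8 [ 0.254 -0.516  0.231] [0.    0.974 0.227 0.   ] 0.08517206525200577
```

View pics/top0.png

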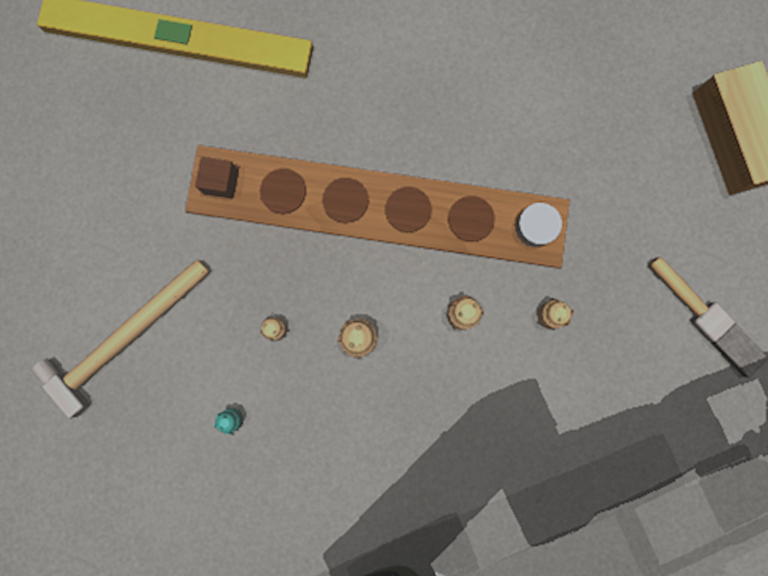

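View pics/scene0.png

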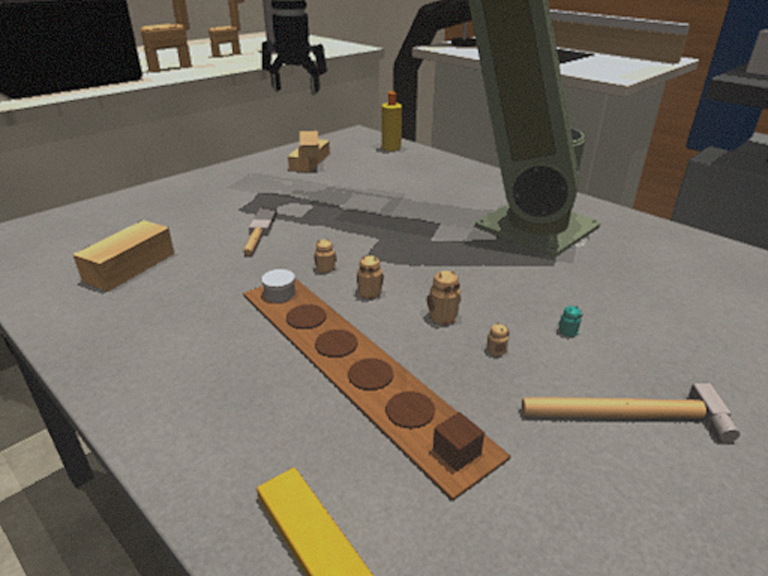

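The light owls in the top picture, in its 1.5x pixels, are the smallest at (272,328), tallest at (357,337), third at (465,313) and second at (556,314). A turquoise look-alike stands at (228,421). The end block is at (216,176) and the tin at (540,223). The only possible mix-ups are the turquoise owl against the smallest, and the owl sizes with each other, which width settles.

```bash
cat > m.py <<'E'
from h import *
from scipy.optimize import least_squares
O={"owl_smallest":(50,32,8,30,28),"owl_second":(64,38,10,38,33),"owl_third":(78,44,12,47,38),"owl_tallest":(92,50,15,55,43)}
t=np.linspace(0,2*np.pi,24,endpoint=False)
def hull(cam,x,y,l,z0=0):
    H,D,a,b,F=[v/1000 for v in O[l]]
    P=[(x+r*np.cos(k),y+r*np.sin(k),z0+z) for r,z in((F/2,0),(D/2,a),(D/2,b),(D*.42,b+.1*H),(D*.3,H*.95)) for k in t]
    return cv2.convexHull(np.array([proj(cam,p) for p in P],np.float32))
def cen(c):
    m=cv2.moments(c);return np.array([m["m10"],m["m01"]])/m["m00"]
def owl(cam,l,guess,z0=0):
    """xy from the mask nearest the guess"""
    g=proj(cam,(*guess,z0+.03)); best=None
    for d in cut_out(cam,l):
        m=np.array(d["mask"]).astype(np.uint8);M=cv2.moments(m,True)
        if M["m00"]<20: continue
        c=np.array([M["m10"],M["m01"]])/M["m00"]
        if np.linalg.norm(c-g)<25 and (best is None or np.linalg.norm(c-g)<np.linalg.norm(best[0]-g)): best=(c,M["m00"],d["conf"])
    if best is None: return None
    s=least_squares(lambda p:cen(hull(cam,*p,l,z0))-best[0],guess,diff_step=1e-3)
    return s.x,best[1],cv2.contourArea(hull(cam,*s.x,l,z0)),best[2]
E
python3 - <<'E'
from m import *
np.set_printoptions(precision=4,suppress=True)
G={"owl_smallest":(.435,.189),"owl_second":(.462,-.182),"owl_third":(.458,-.075),"owl_tallest":(.422,.07)}
for c in("top","scene"):
    im=read_camera(c)
    for l in G: print(c,l,owl(c,l,G[l]))
    for d in cut_out(c,"plinth_a"):
        m=np.array(d["mask"]).astype(np.uint8);M=cv2.moments(m,True);print("pl",d["conf"],M["m00"],ray(c,(M["m10"]/M["m00"],M["m01"]/M["m00"]),.0125)[:2])
    if c=="top":
        save(im[180:300,130:400],"crop.png",2.8)
E
```

```text
top owl_smallest (array([0.4339, 0.1921]), 199.0, 221.33552067703567, 0.66)
top owl_second None
top owl_third (array([ 0.4576, -0.066 ]), 410.0, 419.43596099014394, 0.95)
top owl_tallest (array([0.4229, 0.0748]), 544.0, 515.3914500400424, 0.61)
pl 0.96 735.0 [0.6173 0.0984]
pl 0.9 811.0 [0.6291 0.1867]
pl 0.74 718.0 [0.6044 0.0104]
pl 0.68 784.0 [ 0.5924 -0.0789]
scene owl_smallest (array([0.4342, 0.19  ]), 262.0, 265.3211596712936, 0.63)
scene owl_second (array([ 0.4579, -0.192 ]), 277.0, 264.92926532414276, 0.72)
scene owl_third (array([ 0.4592, -0.0682]), 418.0, 423.4515588969225, 0.66)
scene owl_tallest (array([0.4213, 0.0723]), 685.0, 635.7384935431182, 0.97)
pl 0.9 533.0 [0.6203 0.0991]
pl 0.66 368.0 [ 0.5964 -0.0778]
pl 0.65 655.0 [0.6324 0.1873]
pl 0.59 414.0 [0.6071 0.0094]
```

View pics/crop.png

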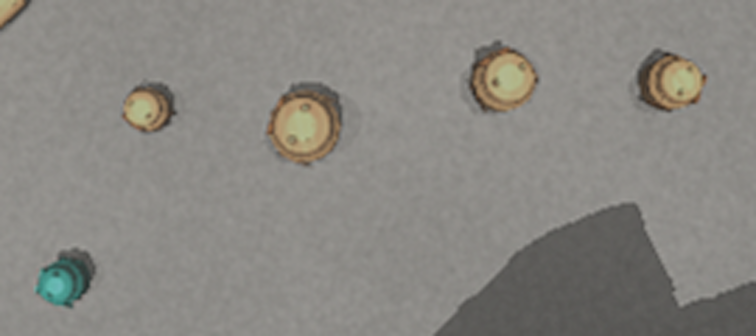

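The crop shows the smallest light owl at (148,108), tallest (304,125), third (504,78), second (675,80), and the turquoise one at (63,282), to be left alone. The mask areas match the size models, so I choose by those. Next I turn the jaws across the row.

Call:
{"op": "move_arm", "data": {"steps": [[[0,0,0],-8,1],[[0,0,0],-8,1],[[0,0,0],-8,1],[[0,0,0],-8,1],[[0,0,0],-8,1],[[0,0,0],-8,1],[[0,0,0],-8,1],[[0,0,0],0,1]], "squeeze": 25}}

```text
time_s: 2.2
tool_pos: [0.2542, -0.5158, 0.2313]
eef_rot: [0.0, 0.753, 0.657, -0.0]
ft_force: [0.5, 0.1, -0.5]
gripper_width: 0.0856
```

```bash
cat > d.py <<'E'
import sys,numpy as np
from scipy.spatial.transform import Rotation as R
from cell import observe
np.set_printoptions(precision=4,suppress=True)
s=observe();q=s["eef_rot"];r=R.from_quat([q[1],q[2],q[3],q[0]]);p=np.array(s["tool_pos"])
print("t",s["time_s"],"p",p,"w",s["gripper_width"],"F",np.array(s["ft_force"]),"xang",np.degrees(np.arctan2(*r.as_matrix()[1::-1,0])),"qpos",np.array(s["qpos"]))
for a in sys.argv[1:]:
    t=np.array([float(v) for v in a.split(",")]);print(a,"tool delta",r.inv().apply(t-p));p=t
E
python3 d.py .458,-.191,.15 .458,-.191,.008
```

```text
t 2.2 p [ 0.2542 -0.5158  0.2313] w 0.08558871953586385 F [ 0.5248  0.1424 -0.5245] xang 82.21434783530901 qpos [-1.133   0.3196  1.5645  0.      1.2574 -0.9971]
.458,-.191,.15 tool delta [0.3494 0.158  0.0813]
.458,-.191,.008 tool delta [ 0.    -0.     0.142]
```

Call:
{"op": "move_arm", "data": {"steps": [[[0.0437,0.0197,0.01],0,1],[[0.0437,0.0197,0.01],0,1],[[0.0437,0.0197,0.01],0,1],[[0.0437,0.0197,0.01],0,1],[[0.0437,0.0197,0.01],0,1],[[0.0437,0.0197,0.01],0,1],[[0.0437,0.0197,0.01],0,1],[[0.0437,0.0197,0.01],0,1]]}}

```text
time_s: 3.0
tool_pos: [0.4584, -0.1891, 0.1512]
eef_rot: [0.0, 0.755, 0.656, 0.0]
ft_force: [0.6, -0.6, -0.4]
gripper_width: 0.0856
```

Call:
{"op": "move_arm", "data": {"steps": [[[0,0,0],0,1],[[0,0,0],0,1]]}}

```text
time_s: 3.2
tool_pos: [0.4579, -0.1899, 0.1512]
eef_rot: [-0.0, 0.753, 0.658, -0.0]
ft_force: [-0.8, -0.6, 0.5]
gripper_width: 0.0852
```

```bash
python3 d.py .458,-.191,.008; python3 - <<'E'
from m import *
a=read_camera("top");print(owl("top","owl_second",(.458,-.191)));b=read_camera("scene");print(owl("scene","owl_second",(.458,-.191)))
save(np.hstack([a[150:300,280:440],b[80:230,150:310]]),"p4.png",2.4)
E
```

```text
t 3.2 p [ 0.4579 -0.1899  0.1512] w 0.08516611909687115 F [-0.765  -0.5994  0.5082] xang 82.2713274989173 qpos [-0.4161  0.2652  1.8629 -0.0006  1.0139 -0.2809]
.458,-.191,.008 tool delta [-0.001   0.0004  0.1432]
(array([ 0.45849271, -0.18946592]), 381.0, 343.8981288736686, 0.54)
(array([ 0.45826289, -0.19329281]), 256.0, 264.70592794555705, 0.77)
```

View pics/p4.png

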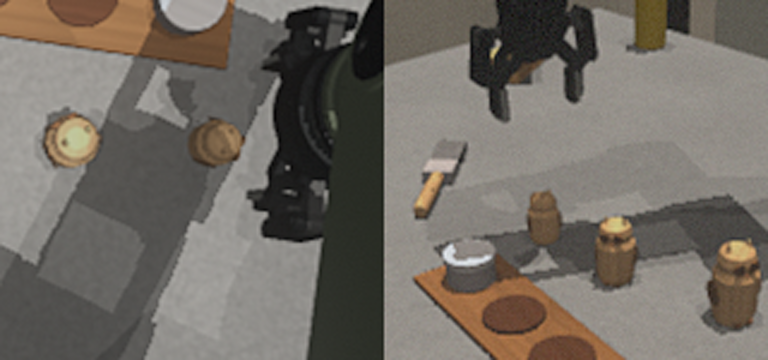

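The picture shows the open gripper above owl_second, in line with it, and clear of the tin and owl_third. I descend and grip.

Call:
{"op": "move_arm", "data": {"steps": [[[-0.001,0,0.035],0,1],[[0,0,0.04],0,1],[[0,0,0.04],0,1],[[0,0,0.02],0,1],[[0,0,0.008],0,1],[[0,0,0],0,1],[[0,0,0],0,0],[[0,0,0],0,-0.4]]}}

```text
time_s: 4.2
tool_pos: [0.4584, -0.1925, 0.0097]
eef_rot: [0.001, 0.754, 0.657, 0.001]
ft_force: [0.1, -0.3, 0.5]
gripper_width: 0.0589
```

Call:
{"op": "move_arm", "data": {"steps": [[[0,0,0],0,-0.6],[[0,0,0],0,-0.8],[[0,0,0],0,-1],[[0,0,0],0,-1],[[0,0,0],0,-1],[[0,0,0],0,-1],[[0,0,-0.01],0,-1],[[0,0,-0.02],0,-1]]}}

```text
time_s: 5.0
tool_pos: [0.4564, -0.1912, 0.0381]
eef_rot: [-0.001, 0.753, 0.658, -0.001]
ft_force: [-0.3, -0.4, -0.0]
gripper_width: 0.037
```

```bash
python3 d.py .4578,-.190,.12 .594,-.0785,.12
```

```text
t 5.0 p [ 0.4564 -0.1912  0.0381] w 0.037027406811504765 F [-0.2997 -0.3941 -0.0047] xang 82.23898192856699 qpos [-0.4199  0.4092  1.9996 -0.0001  0.7358 -0.2844]
.4578,-.190,.12 tool delta [ 0.0014  0.001  -0.0819]
.594,-.0785,.12 tool delta [ 0.1289  0.1199 -0.0002]
```

Call:
{"op": "move_arm", "data": {"steps": [[[0,0,-0.04],0,-1],[[0.001,0.001,-0.04],0,-1],[[0.026,0.024,0],0,-1],[[0.026,0.024,0],0,-1],[[0.026,0.024,0],0,-1],[[0.026,0.024,0],0,-1],[[0.025,0.024,0],0,-1],[[0,0,0],0,-1]]}}

```text
time_s: 5.8
tool_pos: [0.5981, -0.0767, 0.1188]
eef_rot: [0.001, 0.752, 0.659, 0.001]
ft_force: [0.1, -0.4, -1.4]
gripper_width: 0.0367
```

```bash
python3 d.py .594,-.0785,.022; python3 - <<'E'
from m import *
a=read_camera("top");b=read_camera("scene");save(np.hstack([a[50:200,240:400],b[110:260,150:310]]),"p5.png",2.4)
from cell import observe
p=observe()["tool_pos"]
for c in("top","scene"):print(owl(c,"owl_second",p[:2],p[2]-.008))
E
```

```text
t 5.8 p [ 0.5981 -0.0767  0.1188] w 0.036741536164920055 F [ 0.1005 -0.3963 -1.3764] xang 82.42022087639467 qpos [-0.1471  0.4496  1.6617  0.0012  1.027  -0.0155]
.594,-.0785,.022 tool delta [-0.0024 -0.0041  0.0968]
None
(array([ 0.59519176, -0.0744311 ]), 344.0, 417.21851015568245, 0.93)
```

View pics/p5.png

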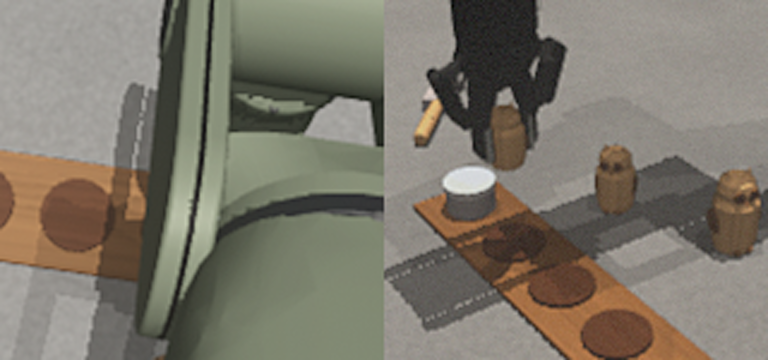

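The owl is held upright above the plinth next to the tin. I lower it.

Call:
{"op": "move_arm", "data": {"steps": [[[-0.002,-0.002,0.04],0,-1],[[0,0,0.03],0,-1],[[0,0,0.015],0,-1],[[0,0,0.008],0,-1],[[0,0,0],0,-1],[[0,0,0],0,-1]]}}

```text
time_s: 6.6
tool_pos: [0.5931, -0.0815, 0.0263]
eef_rot: [0.001, 0.754, 0.657, 0.0]
ft_force: [-0.7, -0.2, -0.6]
gripper_width: 0.0368
```

```bash
python3 d.py .594,-.0785,.021
```

```text
t 6.6 p [ 0.5931 -0.0815  0.0263] w 0.03684547167714716 F [-0.675  -0.192  -0.6122] xang 82.195433687361 qpos [-0.1557  0.5478  1.7669 -0.0002  0.8253 -0.0194]
.594,-.0785,.021 tool delta [0.0031 0.0005 0.0053]
```

I'm over the wrong plinth: the one next to the tin is for the smallest owl, and the second belongs on the next one, (.606, .010). It isn't set down yet, so I lift and shift.

Call:
{"op": "move_arm", "data": {"steps": [[[0,0,-0.03],0,-1],[[0.03,0,0],0,-1],[[0.03,0,0],0,-1],[[0.032,0,0],0,-1],[[0,0,0.02],0,-1],[[0,0,0],0,-1],[[0,0,0],0,-1],[[0,0,0],0,-1]]}}

```text
time_s: 7.4
tool_pos: [0.6058, 0.0095, 0.0365]
eef_rot: [0.001, 0.754, 0.657, 0.001]
ft_force: [0.9, 0.3, -0.3]
gripper_width: 0.0369
```

```bash
python3 d.py .606,.0099,.021
```

```text
t 7.4 p [0.6058 0.0095 0.0365] w 0.03685216552634683 F [ 0.8697  0.2588 -0.2703] xang 82.18285378303705 qpos [-0.0032  0.5439  1.7402 -0.0002  0.8556  0.1334]
.606,.0099,.021 tool delta [0.0004 0.0002 0.0155]
```

Call:
{"op": "move_arm", "data": {"steps": [[[0,0,0.008],0,-1],[[0,0,0.004],0,-1],[[0,0,0.002],0,-1],[[0,0,0.0],0,-1],[[0,0,0.0],0,-1]]}}

```text
time_s: 7.9
tool_pos: [0.6049, 0.0097, 0.0225]
eef_rot: [0.0, 0.753, 0.657, -0.0]
ft_force: [-3.2, -1.3, 8.8]
gripper_width: 0.0366
```

```bash
python3 d.py .606,.0099,.021
```

```text
t 7.9 p [0.6049 0.0097 0.0225] w 0.0365808622620325 F [-3.2145 -1.2867  8.8345] xang 82.21114479768346 qpos [-0.0028  0.561   1.7528 -0.0006  0.8279  0.1336]
.606,.0099,.021 tool delta [0.0004 0.001  0.0015]
```

Call:
{"op": "move_arm", "data": {"steps": [[[0,0,-0.001],0,-1],[[0,0,0],0,-0.1],[[0,0,0],0,0.2],[[0,0,0],0,1],[[0,0,0],0,1],[[0,0,0],0,1],[[0,0,-0.03],0,1],[[0,0,-0.03],0,1]]}}

```text
time_s: 8.7
tool_pos: [0.6043, 0.0102, 0.082]
eef_rot: [-0.001, 0.753, 0.658, -0.001]
ft_force: [0.7, -0.6, 0.1]
gripper_width: 0.0854
```

Call:
{"op": "move_arm", "data": {"steps": [[[0,0,-0.035],0,1],[[0,0,-0.035],0,1],[[0,0,0],0,1]]}}

```text
time_s: 9.0
tool_pos: [0.6083, 0.0102, 0.1578]
eef_rot: [0.004, 0.753, 0.658, 0.004]
ft_force: [0.4, 0.5, 0.4]
gripper_width: 0.0853
```

```bash
python3 d.py .4585,-.067,.15 .4585,-.067,.014;python3 - <<'E'
from m import *
for c,z in(("top",.013),("scene",.013)):
    read_camera(c);print(owl(c,"owl_second",(.605,.0097),z))
print(owl("scene","owl_third",(.4585,-.067)))
E
```

```text
t 9.0 p [0.6083 0.0102 0.1578] w 0.0853280183478687 F [0.3809 0.4634 0.3578] xang 82.23295408537737 qpos [-0.0021  0.4188  1.6042 -0.0001  1.1076  0.1335]
.4585,-.067,.15 tool delta [-0.0967 -0.138   0.0062]
.4585,-.067,.014 tool delta [-0.0002 -0.0015  0.136 ]
None
(array([0.60506282, 0.01097486]), 433.0, 402.0318301388761, 0.68)
(array([ 0.45781757, -0.06897261]), 446.0, 422.4123002256965, 0.9)
```

Owl_second stands on its plinth. Next is owl_third.

Call:
{"op": "move_arm", "data": {"steps": [[[-0.024,-0.034,0.001],0,1],[[-0.024,-0.034,0.001],0,1],[[-0.024,-0.034,0.002],0,1],[[-0.024,-0.034,0.002],0,1],[[0,0,0],0,1],[[0,0,0],0,1]]}}

```text
time_s: 9.85
tool_pos: [0.4567, -0.0668, 0.1457]
eef_rot: [-0.0, 0.754, 0.657, -0.0]
ft_force: [0.5, -0.1, 0.3]
gripper_width: 0.0857
```

```bash
python3 d.py .4585,-.067,.014; python3 - <<'E'
from m import *
a=read_camera("top");b=read_camera("scene");save(np.hstack([a[120:270,240:400],b[110:260,150:310]]),"p6.png",2.4)
E
```

```text
t 9.85 p [ 0.4567 -0.0668  0.1457] w 0.0857216954629325 F [ 0.5266 -0.0729  0.2671] xang 82.15421363132837 qpos [-0.1702  0.2211  1.9419  0.0001  0.9795 -0.0333]
.4585,-.067,.014 tool delta [0.     0.0019 0.1317]
```

View pics/p6.png

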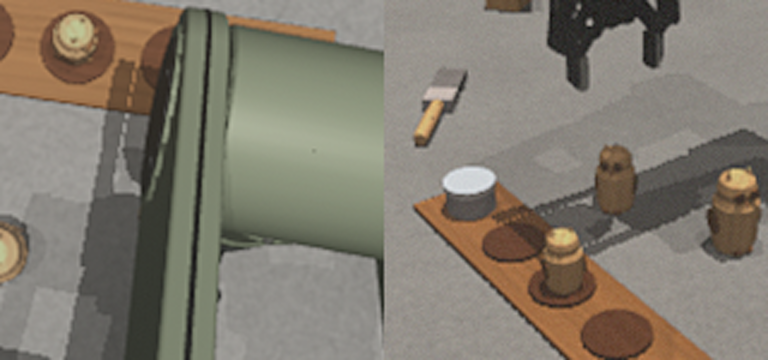

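owl_second is centred on the second plinth from the tin (right crop, 563,270), and the gripper is above owl_third. I descend and grip.

Call:
{"op": "move_arm", "data": {"steps": [[[0,0.001,0.03],0,1],[[0,0,0.04],0,1],[[0,0,0.035],0,1],[[0,0,0.018],0,1],[[0,0,0.008],0,1],[[0,0,0],0,1],[[0,0,0],0,0.2],[[0,0,0],0,-0.2]]}}

```text
time_s: 10.75
tool_pos: [0.4595, -0.0668, 0.0163]
eef_rot: [0.001, 0.753, 0.658, 0.001]
ft_force: [-0.3, -0.0, 0.5]
gripper_width: 0.0589
```

Call:
{"op": "move_arm", "data": {"steps": [[[0,0,0],0,-0.4],[[0,0,0],0,-0.7],[[0,0,0],0,-1],[[0,0,0],0,-1],[[0,0,0],0,-1],[[0,0,-0.01],0,-1],[[0,0,-0.03],0,-1],[[0,0,-0.04],0,-1]]}}

```text
time_s: 11.55
tool_pos: [0.4568, -0.0665, 0.0955]
eef_rot: [-0.002, 0.753, 0.658, -0.001]
ft_force: [0.3, -0.5, -0.7]
gripper_width: 0.0432
```

Call:
{"op": "move_arm", "data": {"steps": [[[0,0,-0.035],0,-1],[[0,0,0],0,-1],[[0,0,0],0,-1]]}}

```text
time_s: 11.85
tool_pos: [0.4584, -0.0668, 0.1313]
eef_rot: [0.001, 0.753, 0.658, 0.001]
ft_force: [0.3, 0.4, -0.6]
gripper_width: 0.0432
```

```bash
python3 d.py .619,.0988,.13 .619,.0988,.027
```

```text
t 11.85 p [ 0.4584 -0.0668  0.1313] w 0.04321813458780052 F [ 0.3106  0.3953 -0.6206] xang 82.2220735988121 qpos [-0.1694  0.2389  1.9608 -0.0001  0.9397 -0.0336]
.619,.0988,.13 tool delta [0.1858 0.1367 0.0016]
.619,.0988,.027 tool delta [ 0.     -0.0002  0.103 ]
```

Call:
{"op": "move_arm", "data": {"steps": [[[0.031,0.023,0],0,-1],[[0.031,0.023,0],0,-1],[[0.031,0.023,0],0,-1],[[0.031,0.023,0],0,-1],[[0.031,0.023,0],0,-1],[[0.031,0.022,0],0,-1],[[0,0,0],0,-1],[[0,0,0],0,-1]]}}

```text
time_s: 12.65
tool_pos: [0.618, 0.0993, 0.1281]
eef_rot: [-0.001, 0.753, 0.658, -0.002]
ft_force: [-0.9, -0.1, -0.7]
gripper_width: 0.0432
```

Call:
{"op": "move_arm", "data": {"steps": [[[0,0,0.04],0,-1],[[0,0,0.03],0,-1],[[0,0,0.016],0,-1],[[0,0,0.008],0,-1],[[0,0,0],0,-1],[[0,0,0],0,-1]]}}

```text
time_s: 13.25
tool_pos: [0.6194, 0.0986, 0.0371]
eef_rot: [0.0, 0.754, 0.657, 0.0]
ft_force: [-0.1, -0.1, 0.2]
gripper_width: 0.0432
```

```bash
python3 d.py .619,.0988,.029;python3 - <<'E'
from m import *
a=read_camera("top");b=read_camera("scene");print(owl("scene","owl_third",(.619,.0988),.02));save(np.hstack([a[60:210,180:340],b[130:280,160:320]]),"p7.png",2.4)
E
```

```text
t 13.25 p [0.6194 0.0986 0.0371] w 0.04315685409751075 F [-0.0635 -0.1346  0.2207] xang 82.19894114628678 qpos [ 0.1396  0.5704  1.6845 -0.0002  0.8858  0.2759]
.619,.0988,.029 tool delta [ 0.0001 -0.0004  0.0081]
(array([0.62060619, 0.10413778]), 395.0, 659.4660677624634, 0.9)
```

View pics/p7.png

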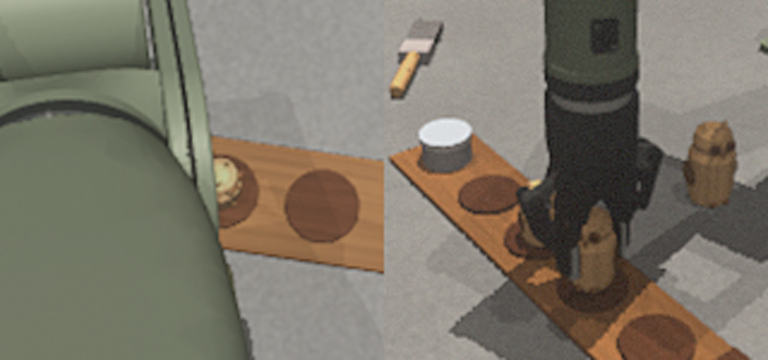

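The owl hangs just above the third plinth from the tin, in line with it. I lower the last 8 mm gently.

Call:
{"op": "move_arm", "data": {"steps": [[[0,0,0.004],0,-1],[[0,0,0.002],0,-1],[[0,0,0.001],0,-1],[[0,0,0],0,-1],[[0,0,0],0,-1]]}}

```text
time_s: 13.9
tool_pos: [0.6191, 0.0991, 0.0295]
eef_rot: [-0.0, 0.753, 0.658, -0.0]
ft_force: [-1.2, 0.4, 2.4]
gripper_width: 0.043
```

Call:
{"op": "move_arm", "data": {"steps": [[[0,0,0],0,0.0],[[0,0,0],0,0.3],[[0,0,0],0,1],[[0,0,0],0,1],[[0,0,0],0,1],[[0,0,-0.03],0,1],[[0,0,-0.045],0,1],[[0,0,-0.045],0,1]]}}

```text
time_s: 14.7
tool_pos: [0.6187, 0.099, 0.1499]
eef_rot: [-0.001, 0.753, 0.658, -0.001]
ft_force: [0.6, 0.2, 0.0]
gripper_width: 0.0855
```

Call:
{"op": "move_arm", "data": {"steps": [[[0,0,0],0,1],[[0,0,0],0,1]]}}

```text
time_s: 14.9
tool_pos: [0.6197, 0.0991, 0.1505]
eef_rot: [0.001, 0.753, 0.658, 0.001]
ft_force: [-0.4, -0.4, -0.3]
gripper_width: 0.0854
```

```bash
python3 d.py .422,.0735,.15 .422,.0735,.025;python3 - <<'E'
from m import *
b=read_camera("scene");print(owl("scene","owl_third",(.619,.0988),.013),owl("scene","owl_tallest",(.422,.0735)))
E
```

```text
t 14.9 p [0.6197 0.0991 0.1505] w 0.08541230469048652 F [-0.4376 -0.3676 -0.3183] xang 82.22835952618095 qpos [ 0.1403  0.4572  1.5594 -0.0001  1.1223  0.276 ]
.422,.0735,.15 tool delta [-0.0521 -0.1924 -0.0001]
.422,.0735,.025 tool delta [-0.0001 -0.0003  0.125 ]
(array([0.6184425 , 0.09700916]), 621.0, 643.8971570953727, 0.62) (array([0.42310871, 0.07286332]), 619.0, 637.5164037344512, 0.78)
```

Call:
{"op": "move_arm", "data": {"steps": [[[-0.0105,-0.0385,0],0,1],[[-0.0105,-0.0385,0],0,1],[[-0.0105,-0.0385,0],0,1],[[-0.0105,-0.0385,0],0,1],[[-0.01,-0.038,0],0,1],[[0,0,0],0,1],[[0,0,0],0,1]]}}

```text
time_s: 15.75
tool_pos: [0.4213, 0.0734, 0.1487]
eef_rot: [-0.0, 0.753, 0.658, -0.0]
ft_force: [-0.7, -0.6, 0.6]
gripper_width: 0.0855
```

Call:
{"op": "move_arm", "data": {"steps": [[[0,0,0.03],0,1],[[0,0,0.04],0,1],[[0,0,0.03],0,1],[[0,0,0.018],0,1],[[0,0,0.007],0,1],[[0,0,0],0,1],[[0,0,0],0,0.4],[[0,0,0],0,0.2]]}}

```text
time_s: 16.55
tool_pos: [0.4231, 0.0737, 0.0252]
eef_rot: [0.001, 0.753, 0.658, 0.001]
ft_force: [0.1, -0.3, 0.7]
gripper_width: 0.0589
```

Call:
{"op": "move_arm", "data": {"steps": [[[0,0,0],0,0],[[0,0,0],0,-0.3],[[0,0,0],0,-1],[[0,0,0],0,-1],[[0,0,0],0,-1],[[0,0,-0.01],0,-1],[[0,0,-0.03],0,-1],[[0,0,-0.04],0,-1]]}}

```text
time_s: 17.35
tool_pos: [0.4203, 0.0733, 0.1045]
eef_rot: [-0.001, 0.753, 0.658, -0.002]
ft_force: [0.2, -0.1, -0.7]
gripper_width: 0.0494
```

Call:
{"op": "move_arm", "data": {"steps": [[[0,0,-0.05],0,-1],[[0,0,0],0,-1],[[0,0,0],0,-1]]}}

```text
time_s: 17.65
tool_pos: [0.4221, 0.0735, 0.1555]
eef_rot: [0.001, 0.753, 0.658, 0.001]
ft_force: [0.6, -0.8, -1.5]
gripper_width: 0.0487
```

```bash
python3 d.py .631,.187,.155 .631,.187,.047
```

```text
t 17.65 p [0.4221 0.0735 0.1555] w 0.04874790455511797 F [ 0.5979 -0.7717 -1.5271] xang 82.22928697792484 qpos [ 0.1457  0.1584  1.9961 -0.0001  0.9841  0.2814]
.631,.187,.155 tool delta [0.1407 0.1916 0.0012]
.631,.187,.047 tool delta [-0.0001 -0.0003  0.108 ]
```

Call:
{"op": "move_arm", "data": {"steps": [[[0.0235,0.032,0],0,-1],[[0.0235,0.032,0],0,-1],[[0.0235,0.032,0],0,-1],[[0.0235,0.032,0],0,-1],[[0.0235,0.032,0],0,-1],[[0.0232,0.0316,0],0,-1],[[0,0,0],0,-1],[[0,0,0],0,-1]]}}

```text
time_s: 18.45
tool_pos: [0.6296, 0.1869, 0.1512]
eef_rot: [-0.001, 0.753, 0.658, -0.003]
ft_force: [-0.0, -0.2, -0.6]
gripper_width: 0.0487
```

Call:
{"op": "move_arm", "data": {"steps": [[[0,0,0.04],0,-1],[[0,0,0.04],0,-1],[[0,0,0.02],0,-1],[[0,0,0.008],0,-1],[[0,0,0],0,-1],[[0,0,0],0,-1]]}}

```text
time_s: 19.05
tool_pos: [0.6312, 0.1869, 0.0475]
eef_rot: [0.0, 0.753, 0.657, 0.001]
ft_force: [0.1, 0.6, -0.3]
gripper_width: 0.0492
```

```bash
python3 d.py .631,.187,.038;python3 - <<'E'
from m import *
b=read_camera("scene");print(owl("scene","owl_tallest",(.631,.187),.02));save(b[130:330,150:350],"p8.png",2.5)
E
```

```text
t 19.05 p [0.6312 0.1869 0.0475] w 0.04917034991599357 F [ 0.0942  0.5644 -0.3404] xang 82.21855257687984 qpos [ 0.2705  0.5985  1.5942 -0.0001  0.9471  0.4064]
.631,.187,.038 tool delta [ 0.     -0.0002  0.0095]
(array([0.63201936, 0.19522023]), 726.0, 1017.4447099009994, 0.62)
```

View pics/p8.png

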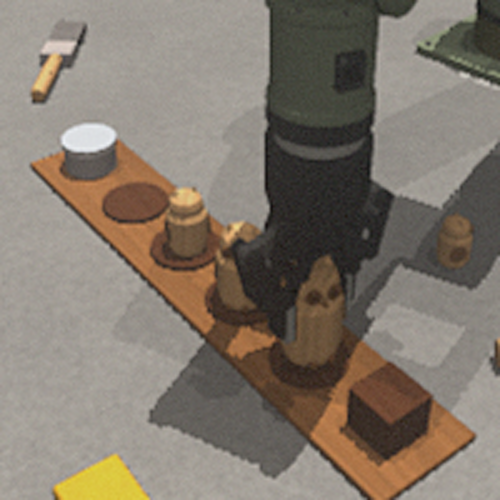

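The tallest owl is upright above the plinth next to the end block. Owls second and third stand on theirs. I lower it.

Call:
{"op": "move_arm", "data": {"steps": [[[0,0,0.005],0,-1],[[0,0,0.002],0,-1],[[0,0,0.0015],0,-1],[[0,0,0],0,-1],[[0,0,0],0,-1]]}}

```text
time_s: 19.65
tool_pos: [0.6308, 0.187, 0.0384]
eef_rot: [0.0, 0.753, 0.658, 0.0]
ft_force: [-2.2, -0.5, 4.7]
gripper_width: 0.0493
```

Call:
{"op": "move_arm", "data": {"steps": [[[0,0,0],0,0.2],[[0,0,0],0,0.5],[[0,0,0],0,1],[[0,0,0],0,1],[[0,0,0],0,1],[[0,0,-0.03],0,1],[[0,0,-0.045],0,1],[[0,0,-0.045],0,1]]}}

```text
time_s: 20.45
tool_pos: [0.6303, 0.1869, 0.1584]
eef_rot: [-0.0, 0.753, 0.658, -0.001]
ft_force: [0.3, -0.3, 0.6]
gripper_width: 0.0854
```

Call:
{"op": "move_arm", "data": {"steps": [[[0,0,0],0,1],[[0,0,0],0,1]]}}

```text
time_s: 20.65
tool_pos: [0.6312, 0.1871, 0.1591]
eef_rot: [0.001, 0.753, 0.658, 0.001]
ft_force: [-0.1, -0.3, -0.5]
gripper_width: 0.0855
```

```bash
python3 d.py .434,.191,.12 .434,.191,.004;python3 - <<'E'
from m import *
b=read_camera("scene");print(owl("scene","owl_tallest",(.631,.187),.013),owl("scene","owl_smallest",(.434,.191)))
E
```

```text
t 20.65 p [0.6312 0.1871 0.1591] w 0.08554062082047152 F [-0.0573 -0.2528 -0.4644] xang 82.22861920919755 qpos [ 0.2708  0.4967  1.4677 -0.0001  1.1745  0.4064]
.434,.191,.12 tool delta [-0.0229 -0.1961  0.0386]
.434,.191,.004 tool delta [-0.0001 -0.0003  0.116 ]
(array([0.63307832, 0.18816637]), 1005.0, 996.3175801008474, 0.92) (array([0.43689303, 0.19127779]), 268.0, 266.6872192637529, 0.73)
```

Call:
{"op": "move_arm", "data": {"steps": [[[-0.0045,-0.039,0],0,1],[[-0.0045,-0.039,0],0,1],[[-0.0045,-0.039,0],0,1],[[-0.0045,-0.039,0],0,1],[[-0.0045,-0.039,0.03],0,1],[[0,0,0.03],0,1],[[0,0,0],0,1],[[0,0,0],0,1]]}}

```text
time_s: 21.6
tool_pos: [0.4349, 0.1911, 0.0974]
eef_rot: [-0.0, 0.753, 0.658, -0.001]
ft_force: [0.4, 0.5, 0.9]
gripper_width: 0.0855
```

```bash
python3 d.py .4345,.191,.004
```

```text
t 21.6 p [0.4349 0.1911 0.0974] w 0.0855004463901084 F [0.3848 0.5092 0.8625] xang 82.2325023061242 qpos [ 0.39    0.2995  1.9783 -0.0002  0.865   0.5257]
.4345,.191,.004 tool delta [-0.0001 -0.0002  0.0934]
```

Call:
{"op": "move_arm", "data": {"steps": [[[0,0,0.035],0,1],[[0,0,0.03],0,1],[[0,0,0.018],0,1],[[0,0,0.008],0,1],[[0,0,0],0,1],[[0,0,0],0,0],[[0,0,0],0,-0.3],[[0,0,0],0,-0.5]]}}

```text
time_s: 22.4
tool_pos: [0.4353, 0.1913, 0.0077]
eef_rot: [0.0, 0.753, 0.658, 0.001]
ft_force: [-0.0, 0.3, -0.7]
gripper_width: 0.0444
```

Call:
{"op": "move_arm", "data": {"steps": [[[0,0,0],0,-0.7],[[0,0,0],0,-0.9],[[0,0,0],0,-1],[[0,0,0],0,-1],[[0,0,0],0,-1],[[0,0,-0.01],0,-1],[[0,0,-0.03],0,-1],[[0,0,-0.04],0,-1]]}}

```text
time_s: 23.2
tool_pos: [0.4332, 0.1905, 0.0868]
eef_rot: [-0.001, 0.753, 0.658, -0.002]
ft_force: [0.8, 0.3, 0.3]
gripper_width: 0.0311
```

Call:
{"op": "move_arm", "data": {"steps": [[[0,0,-0.045],0,-1],[[0,0,-0.02],0,-1],[[0,0,0],0,-1],[[0,0,0],0,-1]]}}

```text
time_s: 23.6
tool_pos: [0.4342, 0.191, 0.152]
eef_rot: [0.0, 0.753, 0.658, 0.0]
ft_force: [-0.9, -0.3, 0.1]
gripper_width: 0.0305
```

```bash
python3 d.py .594,-.0785,.15 .594,-.0785,.026;python3 - <<'E'
from m import *
b=read_camera("scene");save(b[60:330,150:420],"p9.png",2)
E
```

```text
t 23.6 p [0.4342 0.191  0.152 ] w 0.030509360477950196 F [-0.8872 -0.2901  0.0734] xang 82.234634642222 qpos [ 0.3902  0.2325  1.9072 -0.0001  1.0015  0.5258]
.594,-.0785,.15 tool delta [-0.2454  0.1947  0.0021]
.594,-.0785,.026 tool delta [-0.     -0.0001  0.124 ]
```

View pics/p9.png

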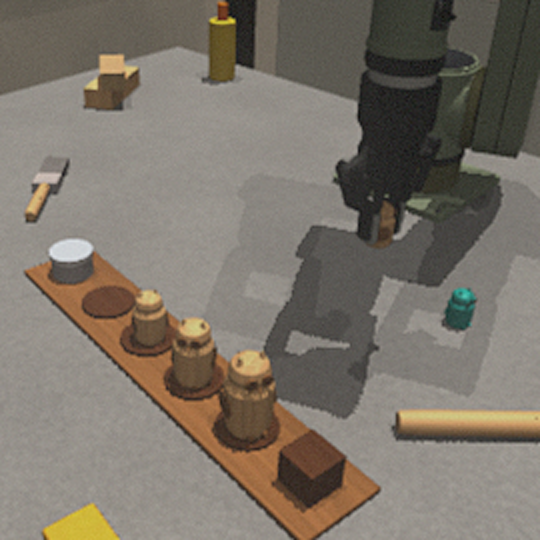

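Three owls stand in the right order, and the smallest is in the gripper at (385,225). I carry it to the free plinth by the tin.

Call:
{"op": "move_arm", "data": {"steps": [[[-0.035,0.0278,0],0,-1],[[-0.035,0.0278,0],0,-1],[[-0.035,0.0278,0],0,-1],[[-0.035,0.0278,0],0,-1],[[-0.035,0.0278,0],0,-1],[[-0.035,0.0278,0],0,-1],[[-0.035,0.0278,0],0,-1],[[0,0,0],0,-1]]}}

```text
time_s: 24.45
tool_pos: [0.5959, -0.0824, 0.1494]
eef_rot: [0.0, 0.755, 0.656, -0.001]
ft_force: [0.1, 0.8, -0.0]
gripper_width: 0.0309
```

Call:
{"op": "move_arm", "data": {"steps": [[[0,0,0],0,-1],[[0,0,0.04],0,-1],[[0,0,0.04],0,-1],[[0,0,0.025],0,-1],[[0,0,0.015],0,-1],[[0,0,0],0,-1],[[0,0,0],0,-1]]}}

```text
time_s: 25.15
tool_pos: [0.5937, -0.0769, 0.0317]
eef_rot: [-0.0, 0.753, 0.658, -0.0]
ft_force: [-0.3, -0.1, -0.1]
gripper_width: 0.0308
```

```bash
python3 d.py .594,-.0785,.020
```

```text
t 25.15 p [ 0.5937 -0.0769  0.0317] w 0.030777585955862916 F [-0.252  -0.1125 -0.1089] xang 82.30150761790159 qpos [-0.148   0.5421  1.7599  0.0001  0.8408 -0.0137]
.594,-.0785,.020 tool delta [-0.0016  0.0006  0.0117]
```

Call:
{"op": "move_arm", "data": {"steps": [[[-0.001,0,0.005],0,-1],[[0,0,0.004],0,-1],[[0,0,0.0015],0,-1],[[0,0,0],0,-1],[[0,0,0],0,-1]]}}

```text
time_s: 25.65
tool_pos: [0.5943, -0.0791, 0.0215]
eef_rot: [0.0, 0.753, 0.658, 0.0]
ft_force: [-0.3, -0.0, 0.3]
gripper_width: 0.0308
```

Call:
{"op": "move_arm", "data": {"steps": [[[0,0,0.001],0,-1],[[0,0,0.0007],0,-1],[[0,0,0],0,-1],[[0,0,0],0,-1]]}}

```text
time_s: 26.05
tool_pos: [0.5944, -0.0791, 0.0206]
eef_rot: [0.0, 0.753, 0.658, 0.0]
ft_force: [-1.5, 0.4, 5.0]
gripper_width: 0.0308
```

Contact at 5 N, so I release and retreat.

Call:
{"op": "move_arm", "data": {"steps": [[[0,0,0],0,-0.2],[[0,0,0],0,0.1],[[0,0,0],0,1],[[0,0,0],0,1],[[0,0,0],0,1],[[0,0,-0.03],0,1],[[0,0,-0.045],0,1],[[0,0,-0.045],0,1]]}}

```text
time_s: 26.85
tool_pos: [0.5935, -0.0789, 0.1403]
eef_rot: [-0.001, 0.753, 0.658, -0.001]
ft_force: [1.2, 0.0, 0.5]
gripper_width: 0.0853
```

Call:
{"op": "move_arm", "data": {"steps": [[[-0.03,-0.035,-0.01],0,1],[[-0.03,-0.035,0],0,1],[[-0.03,-0.035,0],0,1],[[-0.03,-0.035,0],0,1],[[-0.03,-0.035,0],0,1],[[-0.03,-0.035,0],0,1],[[-0.03,0,0],0,1],[[-0.04,0,0],0,1]]}}

```text
time_s: 27.65
tool_pos: [0.3509, -0.2985, 0.15]
eef_rot: [0.0, 0.753, 0.658, 0.0]
ft_force: [0.9, -1.0, 0.1]
gripper_width: 0.0856
```

Call:
{"op": "move_arm", "data": {"steps": [[[-0.04,0,0],0,1],[[-0.04,0,0],0,1],[[-0.04,0,0],0,1],[[0,0,0],0,1],[[0,0,0],0,1]]}}

```text
time_s: 28.15
tool_pos: [0.3355, -0.4173, 0.1492]
eef_rot: [-0.001, 0.754, 0.657, 0.0]
ft_force: [1.0, 0.9, -0.6]
gripper_width: 0.0852
```

```bash
python3 d.py;python3 - <<'E'
from m import *
P={"owl_smallest":(.594,-.0785),"owl_second":(.606,.0099),"owl_third":(.619,.0988),"owl_tallest":(.631,.187)}
im={}
for c in("top","scene"):
    im[c]=read_camera(c)
    for l in P:
        r=owl(c,l,P[l],.013);print(c,l,r and (r[0].round(4),((r[0]-P[l])*1000).round(1),r[1],round(r[2])))
    for d in tip_of(c,"wax_tin")[:1]: print("tin",ray(c,d["centre"],.008)[:2])
save(np.hstack([im["top"][60:240,120:390],im["scene"][130:310,150:350]]),"p10.png",1.65)
E
```

```text
t 28.15 p [ 0.3355 -0.4173  0.1492] w 0.085203215880629 F [ 0.9613  0.8719 -0.5878] xang 82.13574034594764 qpos [-0.9152  0.3256  1.778   0.0004  1.0393 -0.7781]
top owl_smallest (array([ 0.5943, -0.0788]), array([ 0.3, -0.3]), 232.0, 230)
top owl_second (array([0.6039, 0.0127]), array([-2.1,  2.8]), 311.0, 325)
top owl_third (array([0.6193, 0.0987]), array([ 0.3, -0.1]), 455.0, 456)
top owl_tallest (array([0.6303, 0.1893]), array([-0.7,  2.3]), 729.0, 646)
tin [ 0.57469018 -0.16764122]
scene owl_smallest (array([ 0.5958, -0.0779]), array([1.8, 0.6]), 224.0, 239)
scene owl_second (array([0.6047, 0.0093]), array([-1.3, -0.6]), 416.0, 401)
scene owl_third (array([0.6183, 0.0966]), array([-0.7, -2.2]), 669.0, 643)
scene owl_tallest (array([0.6315, 0.1873]), array([0.5, 0.3]), 1036.0, 993)
tin [ 0.57962378 -0.18849562]
```

View pics/p10.png

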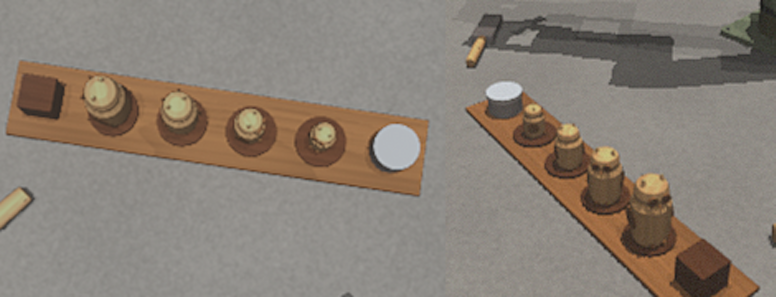

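All four owls stand centred, with heights falling from the end block to the tin, and the tin sits where it was. The arm is clear.

```bash
python3 -c "from cell import finish_job;print(finish_job())"
```

```text
the job is handed in; nothing more can be done
None
```

All four owls are on their plinths in order of height, tallest by the end block down to smallest by the wax tin, and the job is handed in. The arm finished at 28 s of the 125 s allowed.

- **Placement:** the last check from both cameras put each owl within about 3.5 mm of its plinth's centre, against the 13 mm allowed. All looked upright in the picture.
- **Near mistake:** I first carried owl_second to the plinth by the tin. I noticed before setting it down and moved it to the right one.
- **Tin:** the arm never touched it, and it shows in the same place in the pictures. The network's last estimates of its position disagreed between cameras by about 2 cm, so they do not settle it exactly. Its first ones agreed within about 7 mm.
- **Missed views:** the top camera did not find owl_second in three mid-job checks, in at least one of which the arm was blocking it. For those I relied on the scene camera.
- **Other objects:** the turquoise look-alike was not touched.

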